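Stick lighter back on its charger

ROBOT

A 6-joint arm with a two-finger parallel gripper is mounted at the origin on a cart in front of the work surface, level with it; the furniture and walls round the work are solid. World frame = base frame: x ahead of the robot, y to its left, z up, the work surface at z = 0. Lengths are in m, angles in rad, forces in N, time in s.
With the tool pointing down it reaches from about 0.375 to 0.975 m from the base axis. Payload 3.8 kg.
Tool frame: the origin (TCP) lies midway between the tips of the shut fingers; the grasp point (between the pads) lies 19 mm behind it; z points along the fingers, y is the line along which they close (so a half turn about z gives the same grasp; the last joint's range is limited). The gripper opens to 85 mm and grips with 20 to 120 N. Pads are 22 mm wide; open, the fingers measure 114 mm over their backs; the gripper's body (76 mm by 85 mm) begins 54 mm behind the grasp point. The pads swing forward as they close: fully open they stand 13 mm farther back than shut.
Start: joints at [1.21, 0.264, 1.604, -0, 1.274, -0.037], TCP at [0.215, 0.64, 0.231] pointing down, gripper open.
Joint ranges: [-2.63, 2.63], [-0.94, 2.18], [0.31, 2.57], [-1.31, 4.45], [0, 2.66], [-2.55, 2.55]. Speed limits (rad/s): [2.57, 2.57, 3.14, 3.14, 3.14, 3.14].

INTERFACE

Orientations are given as a rotation vector (axis times angle).
In Python, from workcell import bot gives the robot as it stands.
- The arm moves only by the tool step_arm, never from a script. Its argument "motion" is a list of rows, each a list of 5 numbers: the finger opening in cm, from 0 to 8.54, then the shift along the tool's x, y, z in cm, then the turn about the tool's z in degrees. In form: [[claw, dx, dy, dz, twist], ...]. A call has 1 to 20 rows; each row is the pose to reach, as a shift and turn from the pose commanded when the call began, along the tool's axes at that moment; what a row does not reach only later rows make up. A row lasts 1/10 s, in which the tool goes at most 50 mm and 8.59 degrees, less where a joint would pass 70% of its speed; a pose out of reach is approached as far as the arm can. A call with a gripper value outside its range is refused whole. The fingers move at their own pace and stop on an object; "force" is the grip in N (left out, the last holds). Time passes only in rows, so rows that repeat a pose let the fingers close. It gives the time, the measured TCP pose, the force, the opening and the grip force at its end, in the units of the state.
- bot.read_state(): the state, without advancing time (a new reading comes with each control period).
- bot.read_camera(name): name is "scene" or "top" or "wrist"; returns (picture, depth): 400x640x3 uint8, red, green, blue; 400x640 float32, m along the optical axis (not along the pixel's ray), 0 where there is no reading.
- bot.calibration(name): a dict with "mtx" (3x3 intrinsics, pixels), "k1" (the pictures are not rectified: a ray, as slopes to the right and down, at radius r is drawn at 1 + k1 r^2 times it, then the intrinsics apply), "origin" and "orientation" of the camera in the world; the wrist camera has in their place "T_tool_cam" (4x4, takes a point from camera to tool coordinates, whose origin is the TCP and whose axes are the flange's). Camera axes: x right, y up, looking along -z (the intrinsics and any distortion apply to the point x, -y, -z); pixel columns grow to the right and rows downward; lengths in m; the calibration is good to about 2 mm. A picture is of the moment at which its call begins: read the wrist's pose just before it. calibration takes no time and is no camera call.
- bot.finish_job(): hands the job in; it is judged then, once.
The state is a dict: "time": time; "q": joint angles; "joint_vel": joint speeds; "joint_torque": joint torques, N m; "tool_pos": TCP position; "tcp_rot": TCP orientation; "wrist_force": force on the tool from outside, world axes, zero at the start; "torque": the same for the moment, N m; "width": opening from 0.0 (shut) to 1.0 (fully open); "grip_force": force on a finger pad.
Only numpy, scipy, OpenCV 4.12 (cv2) and the standard library are available. Lean on these libraries where they do the work, as an engineer would, in place of code of your own. Each camera call takes 0.05 s, during which the arm holds its last target. There are 200 camera calls.

TASK

The rechargeable stick lighter has been shoved nozzle-first under the spice shelf. Draw it out by its butt, lay it down and take it again nearer the nozzle, and put it back on its charger: butt pushed fully home in the hooded pocket, nozzle pointing out of the mouth. Leave its slide switch locked (slid all the way towards the butt), and the jars and shaker on the shelf and the blue mug as they stand.

Things in the scene. Friction and masses are not known exactly. Their poses are not given: they have to be found in the camera images.
- lighter_mid (a point): Centre of the black stick lighter's handle, half-way along, 13 mm above its flat underside. x: towards the nozzle; z: up through the top, where the switch is. Handle 130 mm long, 30 wide; the rear 62 mm (butt end) is 26 mm high, the front deck 23 mm. 0.16 kg, balances about here. Starts flat on the worktop, front part and neck under the shelf, about 90 to 110 mm of the butt end sticking out.
- lighter_butt (a point): Middle of the lighter's butt end face, 65 mm behind lighter_mid, 13 mm above the underside; same axes. This end goes into the charger.
- lighter_nozzle (a point): Tip of the lighter's steel neck, 153 mm ahead of lighter_mid, 11.5 mm above the underside; same axes. The neck is 12 mm thick (collar 19, tip 15) and stands out 88 mm from the front of the handle.
- switch_knob (a point): Top centre of the orange slide-switch knob, 12 mm long, 10 wide, 3 mm above the front deck and so flush with the rear of the handle; 35 mm from lighter_mid towards the nozzle when unlocked. Axes as lighter_mid. A fingertip pressed on it lightly from above and drawn towards the butt slides it.
- lighter_switch (a joint): Travel of the knob towards the butt, m: 0 unlocked (towards the nozzle), 0.009 fully locked. It slides against about 1 N of friction and stays where it is left.
- charger_seat (a point): Grey charger, fixed to the worktop: foot of its end wall's inner face, on the centre line, at bed level (8 mm above the worktop). x: direction in which the lighter goes in, butt leading (mouth to end wall); z up. Home, the butt face touches this wall and the handle lies flat on the bed, its front 53 mm clear of the side cheeks and free for a grip. 53 mm wide outside.
- charger_mouth (a point): Middle of the hooded pocket's mouth at bed level, 52 mm from charger_seat; same axes. Pocket inside: 52 mm deep, 33.6 wide, 28.5 high; roof top 41 mm above the worktop. From here the flat bed runs on 25 mm outwards between cheeks 18 mm high, 34 mm apart at the pocket and 39 mm at their ends, open above, then as a tongue 22 mm wide, to 112 mm from the end wall.
- shelf_front (a point): Middle of the top front edge of the bamboo shelf, fixed on the worktop: board 320 mm wide (y), 180 deep (x, from this edge to the back), 14 thick; top 94 mm, underside 80 mm above the worktop; wire legs at y = +-140 mm. Axes: x to the back of the shelf, z up.
- spice_1: Spice jar with a red cap standing on the shelf, 45 mm wide, 106 mm high; origin at the centre of its underside.
- spice_2: Spice jar with a red cap standing on the shelf, 45 mm wide, 106 mm high; origin at the centre of its underside.
- spice_3: Spice jar with a red cap standing on the shelf, 45 mm wide, 106 mm high; origin at the centre of its underside.
- salt_shaker: Salt shaker standing on the shelf, 44 mm wide, 90 mm high; origin at the centre of its underside.
- mug_2: Blue mug standing on the worktop on the other side of the middle from the charger, 87x123 mm with its handle, 96 mm high; origin near the centre of its underside.
Mind the look-alikes: they are no part of the job. Leave any yellow look-alike of the part that bears charger_seat alone.

How it is judged:
By the outcome, as a careful person would: the job done as asked, in the order asked, and still so for the second after the job is handed in, with the robot touching nothing.
It also fails if it takes over 69 s, if anything falls off the work surface, if the arm or the gripper's body presses on something with over 40 N, if the wrist force passes 120 N, or if a joint passes its speed limit or range.

## Working session

There is one attempt and no reset: what is moved stays moved. The work goes in short steps, Python scripts to look and compute and a tool call to move; the robot and the scene stay as the last step left them, time stands still between calls to the robot, and variables do not carry over. Pictures are saved under pics/ and viewed, at most 10 in all, crops included, and the job is handed in when it is done.

Besides the shell and the picture viewer there is one more tool, called after "Request:" by a JSON object that holds its "name" and its "arguments". step_arm: Moves the arm, as the interface text tells. Its arguments: {"type":"object","properties":{"motion":{"type":"array","items":{"type":"array","items":{"type":"number"}}},"force":{"type":"number"}},"required":["motion"]}

```bash
mkdir -p pics; ls
cat > h.py <<'E'
import numpy as np, cv2
from scipy.spatial.transform import Rotation as R
from workcell import bot
def campose(n,st=None):
    c=bot.calibration(n)
    if n=="wrist":
        T=np.eye(4);T[:3,:3]=R.from_rotvec(st["tcp_rot"]).as_matrix();T[:3,3]=st["tool_pos"]
        T=T@np.array(c["T_tool_cam"]);return c,T[:3,:3],T[:3,3]
    o=np.array(c["orientation"],float)
    M=o if o.shape==(3,3) else R.from_rotvec(o).as_matrix()
    return c,M,np.array(c["origin"])
def rays(c,uv):
    K=np.array(c["mtx"],float);k=float(c["k1"])
    p=cv2.undistortPoints(np.array(uv,float).reshape(-1,1,2),K,np.array([k,0,0,0.])).reshape(-1,2)
    return np.c_[p[:,0],-p[:,1],-np.ones(len(p))]
def cloud(n,uv,d,st=None):
    c,M,o=campose(n,st);return o+(rays(c,uv)*np.array(d).reshape(-1,1))@M.T
def full(n,d,st=None):
    v,u=np.mgrid[:400,:640];return cloud(n,np.c_[u.ravel(),v.ravel()],d.ravel(),st).reshape(400,640,3)
def plane(n,uv,z,st=None):
    c,M,o=campose(n,st);r=rays(c,uv)@M.T;return o+r*((z-o[2])/r[:,2])[:,None]
def proj(n,P,st=None):
    c,M,o=campose(n,st);q=(np.atleast_2d(P)-o)@M;s=np.c_[q[:,0]/-q[:,2],-q[:,1]/-q[:,2]]
    s*=1+float(c["k1"])*(s**2).sum(1,keepdims=True);K=np.array(c["mtx"]);return s*[K[0,0],K[1,1]]+K[:2,2]
def shot(n,f):
    st=bot.read_state();p,d=bot.read_camera(n);np.savez("pics/%s.npz"%f,p=p,d=d,pos=st["tool_pos"],rot=st["tcp_rot"])
    cv2.imwrite("pics/%s.png"%f,p[:,:,::-1]);return p,d,st
def load(f):
    z=np.load("pics/%s.npz"%f);return z["p"],z["d"],dict(tool_pos=z["pos"],tcp_rot=z["rot"])
E
python3 - <<'E'
from h import *
for n in("scene","top","wrist"):
    p,d,st=shot(n,n+"0")
    c,M,o=campose(n,st);print(n,o,M[:,2],c["mtx"][0],c["k1"])
print(st); print(bot.calibration("wrist")["T_tool_cam"])
a=cv2.imread("pics/scene0.png");b=cv2.imread("pics/top0.png")
E
```

```text
pics
scene [-0.23681104 -0.75051708  0.9025289 ] [-0.62906602 -0.49675449  0.59792217] [443.64653866   0.         319.71739411] -0.05428803187308964
top [ 0.14462082 -0.07489393  1.38977744] [-0.35341693 -0.00895721  0.93542303] [464.05664528   0.         314.93902102] -0.10747762605482893
wrist [0.13656427 0.6649691  0.37325542] [-0.30212908  0.10357159  0.94762384] [278.44568242   0.         317.89281303] -0.040619792803000564
{'time': 0.1, 'q': array([ 1.21002997e+00,  2.64682803e-01,  1.60526677e+00, -7.00770041e-06,
        1.27370925e+00, -3.68883259e-02]), 'joint_vel': array([-6.16677811e-05, -1.97181190e-03, -1.82113258e-03,  1.30857864e-04,
       -2.93022204e-05, -1.07543951e-03]), 'joint_torque': array([-4.46352060e-04, -5.16704106e+01, -3.68594170e+01, -6.42666669e-05,
        6.18075603e-03,  2.33426300e-05]), 'tool_pos': array([0.21457283, 0.63927262, 0.23006733]), 'tcp_rot': array([-0.50645757, -3.10009229,  0.00318326]), 'wrist_force': array([ 0.04744366, -0.03448737,  0.12527955]), 'torque': array([ 0.01563904,  0.07243826, -0.06710378]), 'grip_force': 0.0, 'width': 1.0027090854733636}
[[-6.67006124e-04  9.47603593e-01  3.19447939e-01  8.21405088e-02]
 [ 9.99999768e-01  6.77127130e-04  7.93802840e-05 -7.60886657e-04]
 [-1.41085823e-04  3.19447917e-01 -9.47603825e-01 -1.43181116e-01]
 [ 0.00000000e+00  0.00000000e+00  0.00000000e+00  1.00000000e+00]]
```

View pics/scene0.png

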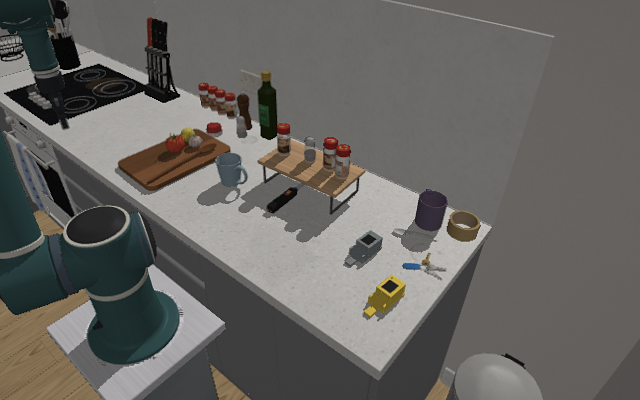

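View pics/top0.png

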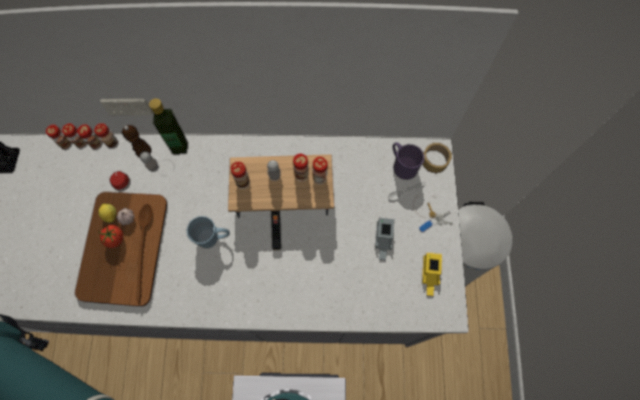

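The scene picture shows the lighter at about (283,199) and the grey charger at (366,246). In the top picture the lighter is at (276,230) with its butt towards the robot, the grey charger at (385,235) with its tongue towards (382,256), the mug at (205,232) and the yellow look-alike at (432,270).

Run:
```python
from h import *
p,d,_=load("top0");P=full("top",d)
print("table z",np.median(P[250:290,300:350,2]))
g=p.astype(int).sum(2)
m=np.zeros((400,640),bool);m[209:256,266:288]=1
m&=(g<150)&(P[...,2]<.06)
v,u=np.nonzero(m);print(len(v),u.min(),u.max(),v.min(),v.max());Q=P[m];print("lighter z",np.percentile(Q[:,2],[5,50,95]))
Q=plane("top",np.c_[u,v],.026);(c,s,a)=cv2.minAreaRect(Q[:,:2].astype(np.float32));print(c,s,a,Q.min(0),Q.max(0))
# charger
m=np.zeros((400,640),bool);m[210:265,365:405]=1
m&=(P[...,2]>.03);Q=P[m];print("roof",len(Q),np.percentile(Q[:,2],[5,50,95]));print(cv2.minAreaRect(Q[:,:2].astype(np.float32)))
big=cv2.resize(cv2.imread("pics/top0.png")[195:275,255:415],None,fx=5,fy=5,interpolation=cv2.INTER_CUBIC)
s=cv2.resize(cv2.imread("pics/scene0.png")[180:270,255:415],None,fx=3.75,fy=3.75,interpolation=cv2.INTER_CUBIC)
cv2.imwrite("pics/a.png",np.vstack([big[:, :600],s[:200,:600]]) if 0 else big)
# shelf / mug / jars
m=np.zeros((400,640),bool);m[150:215,225:340]=1
m&=(abs(P[...,2]-.094)<.012);Q=P[m];print("shelf",np.median(Q[:,2]),cv2.minAreaRect(Q[:,:2].astype(np.float32)))
m=np.zeros((400,640),bool);m[205:260,180:235]=1
m&=(P[...,2]>.05);Q=P[m];print("mug",Q.min(0),Q.max(0))
```

```text
table z 0.0004786701804725402
291 271 280 211 249
lighter z [0.01992955 0.02481614 0.02986415]
(0.5809399485588074, 0.058052435517311096) (0.12411443889141083, 0.02565850131213665) 4.820181369781494 [0.51926601 0.04203919 0.026     ] [0.64235535 0.07501825 0.026     ]
roof 337 [0.03585895 0.04125437 0.04729014]
((0.3765828311443329, -0.1987621933221817), (0.06284986436367035, 0.5221577882766724), 68.76110076904297)
shelf 0.094647471083807 ((0.7137800455093384, 0.04534439742565155), (0.1837688386440277, 0.31921035051345825), 2.6547112464904785)
mug [ 0.14462082 -0.07489393  0.05019722] [0.63489069 0.31474021 1.38977744]
```

View pics/a.png

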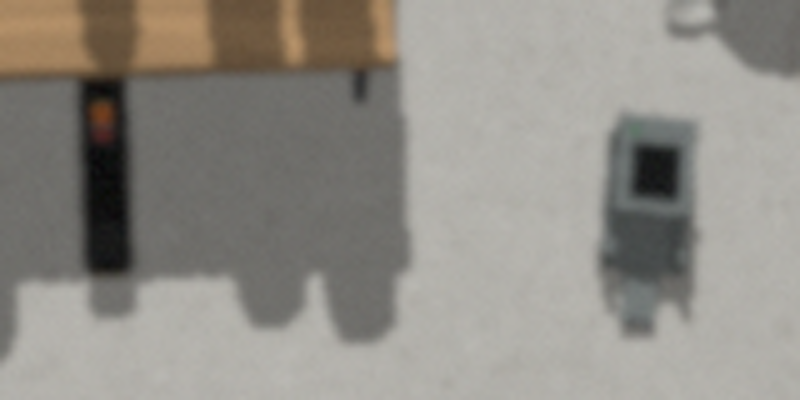

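```bash
cat >> h.py <<'E'
def go(pos,yaw,st=None):
    "shift cm + twist deg from current pose to pos with tool x at world yaw (deg), pointing down"
    st=st or bot.read_state();M=R.from_rotvec(st["tcp_rot"]).as_matrix()
    s=M.T@(np.array(pos)-st["tool_pos"])*100
    y0=np.degrees(np.arctan2(M[1,0],M[0,0]));t=-(yaw-y0)
    print("shift",s.round(2),"twist",round(t,1),"| now",st["tool_pos"].round(4),"yaw",round(y0,2),"tz",M[:,2].round(3),"q6",round(st["q"][5],2))
E
python3 - <<'E'
from h import *
go([.50,0.0,.25],185)
Q=plane("top",[(276.6,249),(382.6,261),(383,237),(386,219),(205,232)],.02);print(Q)
E
```

```text
shift [-47.41 -51.54  -1.89] twist -23.6 | now [0.2145 0.6394 0.2302] yaw 161.45 tz [-0.001 -0.002 -1.   ] q6 -0.04
[[ 0.52088958  0.05267293  0.02      ]
 [ 0.48898772 -0.27022061  0.02      ]
 [ 0.56503597 -0.27371834  0.02      ]
 [ 0.62403969 -0.2849956   0.02      ]
 [ 0.57072573  0.27872379  0.02      ]]
```

Request:
{"name": "step_arm", "arguments": {"motion": [[8.5, -47.4, -51.5, -1.9, -23.6], [8.5, -47.4, -51.5, -1.9, -23.6], [8.5, -47.4, -51.5, -1.9, -23.6], [8.5, -47.4, -51.5, -1.9, -23.6], [8.5, -47.4, -51.5, -1.9, -23.6], [8.5, -47.4, -51.5, -1.9, -23.6], [8.5, -47.4, -51.5, -1.9, -23.6], [8.5, -47.4, -51.5, -1.9, -23.6], [8.5, -47.4, -51.5, -1.9, -23.6], [8.5, -47.4, -51.5, -1.9, -23.6], [8.5, -47.4, -51.5, -1.9, -23.6], [8.5, -47.4, -51.5, -1.9, -23.6], [8.5, -47.4, -51.5, -1.9, -23.6], [8.5, -47.4, -51.5, -1.9, -23.6], [8.5, -47.4, -51.5, -1.9, -23.6], [8.5, -47.4, -51.5, -1.9, -23.6], [8.5, -47.4, -51.5, -1.9, -23.6], [8.5, -47.4, -51.5, -1.9, -23.6], [8.5, -47.4, -51.5, -1.9, -23.6], [8.5, -47.4, -51.5, -1.9, -23.6]]}}

```text
time: 2.15
tool_pos: [0.5, 0.002, 0.2503]
tcp_rot: [-0.142, 3.138, 0.0]
wrist_force: [-0.5, -0.4, 0.8]
width: 0.993
grip_force: 0.0
```

Run:
```python
from h import *
go([.5,0,.25],185)
shot("wrist","w1")
```

```text
shift [ 0.02 -0.2   0.03] twist -359.8 | now [0.5    0.002  0.2503] yaw -174.84 tz [ 0.  0. -1.] q6 -1.71
```

View pics/w1.png

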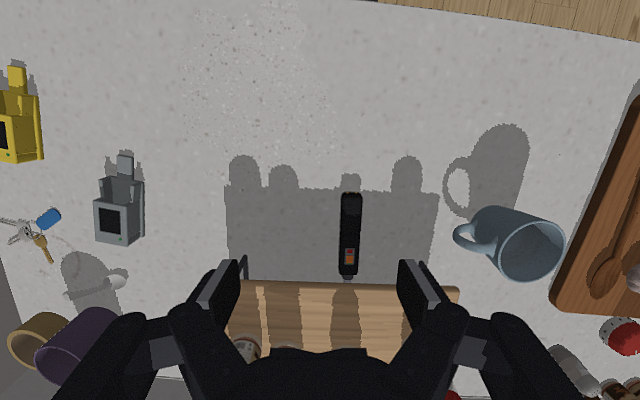

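The wrist view is turned by 180° (robot side at the top). The lighter runs from its butt at (350,193) to (347,275) at the shelf edge with the switch at (349,256). The grey charger is at (120,205) with the mouth and tongue up at (125,160).

```bash
cat > m.py <<'E'
from h import *
def lighter(f,box,thr=130,zr=(.012,.045),ztop=.026):
    p,d,st=load(f);P=full("wrist",d,st);m=np.zeros(d.shape,bool);x0,x1,y0,y1=box;m[y0:y1,x0:x1]=1
    m&=(P[...,2]>zr[0])&(P[...,2]<zr[1])&(d>0)
    n,l,s,_=cv2.connectedComponentsWithStats(m.astype(np.uint8));k=1+s[1:,4].argmax();m=l==k
    Q=P[m];print("n",m.sum(),"z",np.percentile(Q[:,2],[5,50,95]).round(4))
    t=Q[Q[:,2]>np.median(Q[:,2])-.006]
    print("rect",cv2.minAreaRect(t[:,:2].astype(np.float32)));return p,P,m,t
E
python3 - <<'E'
from m import *
p,P,m,t=lighter("w1",(325,375,180,300))
w=t[:,:2];ax=np.linalg.svd(w-w.mean(0))[2][0];ax*=np.sign(ax[0]);s=(w-w.mean(0))@ax;n=(w-w.mean(0))@[-ax[1],ax[0]]
print("axis yaw",np.degrees(np.arctan2(ax[1],ax[0])),"butt end",w.mean(0)+ax*np.percentile(s,.5)+np.array([-ax[1],ax[0]])*(np.percentile(n,2)+np.percentile(n,98))/2,"width",np.percentile(n,98)-np.percentile(n,2))
# orange
hsv=cv2.cvtColor(p,cv2.COLOR_RGB2HSV);o=m&(hsv[...,1]>120)&(hsv[...,2]>70)
q=(P[o][:,:2]-w.mean(0))@ax-s.min();v,u=np.nonzero(o);print("orange pix",u.min(),u.max(),v.min(),v.max(),"dist from butt",np.percentile(q,[2,50,98]))
# charger
m2=np.zeros(m.shape,bool);m2[140:250,80:150]=1;z=P[...,2]
r=m2&(z>.034)&(z<.05);Q=P[r];print("roof z",np.median(Q[:,2]),cv2.minAreaRect(Q[:,:2].astype(np.float32)))
b=m2&(z>.004)&(z<.014);print("bed",np.median(P[b][:,2]),P[b].min(0),P[b].max(0))
a=cv2.resize(cv2.imread("pics/w1.png")[130:290,80:150],None,fx=3.7,fy=3.7,interpolation=cv2.INTER_CUBIC)
c=cv2.resize(cv2.imread("pics/w1.png")[180:290,320:380],None,fx=5.38,fy=5.38,interpolation=cv2.INTER_CUBIC)
h=min(a.shape[0],c.shape[0]);cv2.imwrite("pics/c1.png",np.hstack([a[:h],c[:h]]))
E
```

```text
n 1769 z [0.0182 0.0242 0.0273]
rect ((0.5935643315315247, 0.05613641440868378), (0.14489328861236572, 0.030122732743620872), 4.515958309173584)
axis yaw 4.673984254210252 butt end [0.52189279 0.05001377] width 0.028485101927467463
orange pix 346 355 192 263 dist from butt [-0.00035301  0.09622749  0.10716033]
roof z 0.04172620772941826 ((0.5880222320556641, -0.2827793061733246), (0.04886110872030258, 0.0643097534775734), 83.56732177734375)
bed 0.00862000703956256 [ 0.49644474 -0.30175241  0.00407652] [ 0.62284527 -0.25111102  0.01399779]
```

View pics/c1.png

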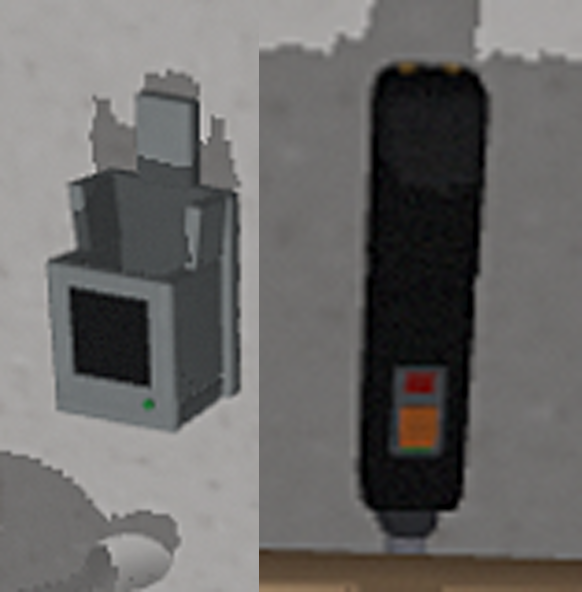

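The crop shows the knob towards the nozzle with the red patch on the butt side bare, so the switch is unlocked. The charger's mouth, cheeks and tongue face the robot. The whole handle lies clear in front of the shelf edge.

Run:
```python
from h import *
go([.552,.0525,.08],-175.4);go([.552,.0525,.005],-175.4)
```

```text
shift [-5.62  4.59 17.03] twist 0.5 | now [0.5001 0.0018 0.2503] yaw -174.86 tz [ 0.  0. -1.] q6 -1.71
shift [-5.62  4.59 24.53] twist 0.5 | now [0.5001 0.0018 0.2503] yaw -174.86 tz [ 0.  0. -1.] q6 -1.71
```

Request:
{"name": "step_arm", "arguments": {"motion": [[8.5, -3.0, 2.5, 2.0, 0.5], [8.5, -5.6, 4.6, 5.0, 0.5], [8.5, -5.6, 4.6, 9.5, 0.5], [8.5, -5.6, 4.6, 13.5, 0.5], [8.5, -5.6, 4.6, 17.0, 0.5], [8.5, -5.6, 4.6, 20.0, 0.5], [8.5, -5.6, 4.6, 22.5, 0.5], [8.5, -5.6, 4.6, 24.0, 0.5], [8.5, -5.6, 4.6, 24.5, 0.5], [8.5, -5.6, 4.6, 24.5, 0.5], [2.0, -5.6, 4.6, 24.5, 0.5], [2.0, -5.6, 4.6, 24.5, 0.5], [2.0, -5.6, 4.6, 24.5, 0.5], [2.0, -5.6, 4.6, 24.5, 0.5], [2.0, -5.6, 4.6, 24.5, 0.5], [2.0, -5.6, 4.6, 24.5, 0.5], [2.0, -5.6, 4.6, 24.5, 0.5], [2.0, -5.6, 4.6, 24.5, 0.5]], "force": 50}}

```text
time: 4.0
tool_pos: [0.5532, 0.0517, 0.0065]
tcp_rot: [-0.125, 3.137, 0.0]
wrist_force: [-0.9, 0.4, 5.9]
width: 0.338
grip_force: 51.8
```

Request:
{"name": "step_arm", "arguments": {"motion": [[2, 0, 0, -0.5, 0], [2, 0.7, 0, -1, 0], [2, 2.5, 0, -1, 0], [2, 5, 0, -1, 0], [2, 7.5, 0, -1, 0], [2, 10, 0, -1, 0], [2, 12.5, 0, -1, 0], [2, 14.5, 0, -2, 0], [2, 15, 0, -5, 0], [2, 15, 0, -8, 4], [2, 15, -1, -10.5, 11], [2, 15, -2, -11, 19], [2, 14.5, -3.5, -11, 27], [2, 14, -5, -11, 35], [2, 13, -7, -11, 43], [2, 12, -9, -11, 51], [2, 11, -11, -11, 59], [2, 10, -13, -11, 67], [2, 9, -14, -11, 75], [2, 8, -15, -11, 83]], "force": 60}}

```text
time: 6.0
tool_pos: [0.4834, -0.1048, 0.1148]
tcp_rot: [-1.994, -2.426, 0.001]
wrist_force: [-0.5, -0.3, -1.6]
width: 0.333
grip_force: 59.5
```

Run:
```python
from h import *
go([.53,-.13,.0075],-6.4)
```

```text
shift [-3.38  4.1  10.72] twist 107.6 | now [ 0.4834 -0.1048  0.1148] yaw 101.17 tz [-0.001  0.    -1.   ] q6 -0.46
```

Request:
{"name": "step_arm", "arguments": {"motion": [[2, -0.5, 0.5, 0, 8], [2, -1, 1, 0, 16], [2, -1.5, 1.5, 0, 24], [2, -2, 2, 0, 32], [2, -2.5, 2.5, 0, 40], [2, -3, 3, 0, 48], [2, -3.4, 4.1, 0, 56], [2, -3.4, 4.1, 0, 64], [2, -3.4, 4.1, 0, 72], [2, -3.4, 4.1, 0, 80], [2, -3.4, 4.1, 0.5, 88], [2, -3.4, 4.1, 2, 96], [2, -3.4, 4.1, 4, 104], [2, -3.4, 4.1, 6, 108], [2, -3.4, 4.1, 8, 108], [2, -3.4, 4.1, 9.5, 108], [2, -3.4, 4.1, 10.3, 108], [2, -3.4, 4.1, 10.7, 108], [2, -3.4, 4.1, 10.7, 108], [2, -3.4, 4.1, 10.7, 108]]}}

```text
time: 8.0
tool_pos: [0.5319, -0.1296, 0.009]
tcp_rot: [3.136, -0.177, 0.002]
wrist_force: [-0.0, 0.0, -1.6]
width: 0.337
grip_force: 59.4
```

Request:
{"name": "step_arm", "arguments": {"motion": [[2, 0, 0, 0.15, 0], [2, 0, 0, 0.25, 0], [8.5, 0, 0, 0.25, 0], [8.5, 0, 0, 0.2, 0], [8.5, 0, 0, 0, 0], [8.5, 0, 0, 0, 0], [8.5, 0, 0, 0, 0], [8.5, 0, 0, -2, 0], [8.5, 0, 0, -6, 0], [8.5, 0, 0, -10, -5], [8.5, 0, 0, -14, -13], [8.5, -1, 0, -17, -21], [8.5, -2, 0, -20, -29], [8.5, -3, 0, -22, -37], [8.5, -4, 0, -22, -45], [8.5, -5, 0, -22, -53], [8.5, -6, 0, -22, -61], [8.5, -7, 0, -22, -69], [8.5, -8, 0, -22, -77], [8.5, -9, 0, -22, -85]]}}

```text
time: 10.0
tool_pos: [0.4411, -0.1191, 0.2282]
tcp_rot: [-2.426, -1.996, 0.0]
wrist_force: [-0.4, 0.5, 0.5]
width: 0.998
grip_force: 0.0
```

Run:
```python
from h import *
go([.46,-.15,.23],173.6)
```

```text
shift [-2.66  2.45 -0.18] twist -94.7 | now [ 0.4411 -0.1191  0.2282] yaw 78.88 tz [-0.  0. -1.] q6 -0.12
```

Request:
{"name": "step_arm", "arguments": {"motion": [[8.5, -1, 1, -0.2, -8], [8.5, -2, 2, -0.2, -16], [8.5, -2.7, 2.5, -0.2, -24], [8.5, -2.7, 2.5, -0.2, -32], [8.5, -2.7, 2.5, -0.2, -40], [8.5, -2.7, 2.5, -0.2, -48], [8.5, -2.7, 2.5, -0.2, -56], [8.5, -2.7, 2.5, -0.2, -64], [8.5, -2.7, 2.5, -0.2, -72], [8.5, -2.7, 2.5, -0.2, -80], [8.5, -2.7, 2.5, -0.2, -88], [8.5, -2.7, 2.5, -0.2, -94.7], [8.5, -2.7, 2.5, -0.2, -94.7], [8.5, -2.7, 2.5, -0.2, -94.7]]}}

```text
time: 11.4
tool_pos: [0.4607, -0.1506, 0.2302]
tcp_rot: [-0.189, -3.136, -0.0]
wrist_force: [-0.7, -0.4, -0.2]
width: 0.99
grip_force: 0.0
```

Run:
```python
from h import *
go([.46,-.15,.23],173.6)
shot("wrist","w2")
```

```text
shift [0.08 0.05 0.02] twist -0.5 | now [ 0.4607 -0.1506  0.2302] yaw 173.09 tz [-0.  0. -1.] q6 -1.82
```

View pics/w2.png

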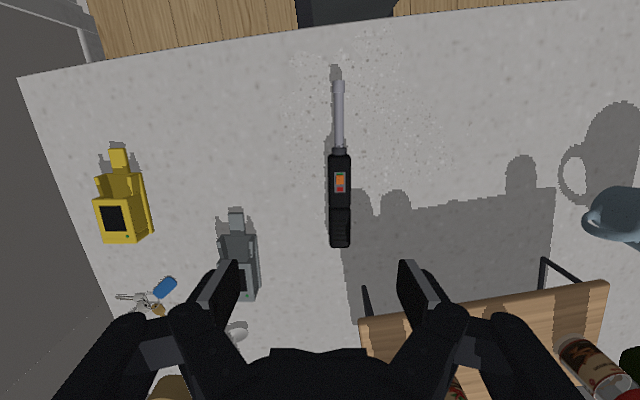

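The lighter now lies with its butt at (340,245) and nozzle at (337,82) towards the robot, the knob still forward at (340,180). The charger's tongue end is at (235,210) and its roof is partly behind the finger.

Run:
```python
from m import *
p,P,m,t=lighter("w2",(315,362,140,262))
w=t[:,:2];ax=np.array([np.cos(np.radians(173.6)),np.sin(np.radians(173.6))])
c=np.array(cv2.minAreaRect(w.astype(np.float32))[0])
ax=np.linalg.svd(w-w.mean(0))[2][0];ax*=-np.sign(ax[0]);nn=np.array([-ax[1],ax[0]]);s=(w-w.mean(0))@ax;n=(w-w.mean(0))@nn
b=w.mean(0)+ax*np.percentile(s,.5)+nn*(np.percentile(n,2)+np.percentile(n,98))/2
print("yaw",np.degrees(np.arctan2(ax[1],ax[0])),"butt",b,"len",np.ptp(s),"grip pt 100mm",b+ax*.1)
# charger in both views, along axis frame yaw a
for f,box in(("w1",(80,150,140,250)),("w2",(205,262,200,305))):
    p,d,st=load(f);P=full("wrist",d,st);z=P[...,2];m2=np.zeros(z.shape,bool);m2[box[2]:box[3],box[0]:box[1]]=1
    r=m2&(z>.037)&(z<.047)
    if f=="w2": r[:, 228:]&=True
    Q=P[r];print(f,"roof",len(Q),np.median(Q[:,2]),cv2.minAreaRect(Q[:,:2].astype(np.float32)))
    # tongue: bed pts
    T=P[m2&(z>.005)&(z<.013)];xs=T[:,0].min();T=T[T[:,0]<xs+.032]
    print("tongue end x",xs,"centre y",(np.percentile(T[:,1],3)+np.percentile(T[:,1],97))/2,"w",np.ptp(T[:,1]),cv2.minAreaRect(T[:,:2].astype(np.float32)))
    C=P[m2&(z>.021)&(z<.031)];print("cheek top",len(C),cv2.minAreaRect(C[:,:2].astype(np.float32)))
cv2.imwrite("pics/c2.png",cv2.resize(cv2.imread("pics/w2.png")[195:315,200:350],None,fx=5,fy=5,interpolation=cv2.INTER_CUBIC))
```

```text
n 2275 z [0.0178 0.0238 0.0272]
rect ((0.4873208701610565, -0.12666834890842438), (0.030073614791035652, 0.1458825320005417), 84.59894561767578)
yaw 174.26399803314766 butt [ 0.55865902 -0.13388912] len 0.14586107008858856 grip pt 100mm [ 0.45915972 -0.12389462]
w1 roof 1426 0.041720384761370743 ((0.588132917881012, -0.28272536396980286), (0.04871843010187149, 0.06433907896280289), 84.0975112915039)
tongue end x 0.4970228225453771 centre y -0.2745052752497524 w 0.02394858031953706 ((0.5128438472747803, -0.27489662170410156), (0.02300960198044777, 0.03192184492945671), 86.23014831542969)
cheek top 441 ((0.5754507780075073, -0.2821178138256073), (0.052108995616436005, 0.0890265703201294), 82.6260757446289)
w2 roof 588 0.041737248999461574 ((0.5890337824821472, -0.2826821208000183), (0.048502374440431595, 0.06537994742393494), 84.51358795166016)
tongue end x 0.49648979484327305 centre y -0.2745955105406404 w 0.037787223557715355 ((0.5135107040405273, -0.28107529878616333), (0.03472960740327835, 0.034617576748132706), 82.50910949707031)
cheek top 280 ((0.5750541090965271, -0.2806500792503357), (0.05143823102116585, 0.08798780292272568), 84.77864074707031)
```

Run:
```python
from h import *
go([.4562,-.1236,.0055],174.2)
```

```text
shift [ 0.77  2.63 22.47] twist -1.1 | now [ 0.4608 -0.1506  0.2302] yaw 173.11 tz [-0.  0. -1.] q6 -1.82
```

Request:
{"name": "step_arm", "arguments": {"motion": [[8.5, 0.8, 2.6, 3, -0.7], [8.5, 0.8, 2.6, 7, -0.7], [8.5, 0.8, 2.6, 11, -0.7], [8.5, 0.8, 2.6, 15, -0.7], [8.5, 0.8, 2.6, 18, -0.7], [8.5, 0.8, 2.6, 20.5, -0.7], [8.5, 0.8, 2.6, 22, -0.7], [8.5, 0.8, 2.6, 22.5, -0.7], [8.5, 0.8, 2.6, 22.5, -0.7], [2, 0.8, 2.6, 22.5, -0.7], [2, 0.8, 2.6, 22.5, -0.7], [2, 0.8, 2.6, 22.5, -0.7], [2, 0.8, 2.6, 22.5, -0.7], [2, 0.8, 2.6, 22.5, -0.7], [2, 0.8, 2.6, 22.5, -0.7], [2, 0.8, 2.6, 22.5, -0.7], [2, 0.8, 2.6, 22.5, -0.7]], "force": 60}}

```text
time: 13.15
tool_pos: [0.4571, -0.1242, 0.0065]
tcp_rot: [0.166, 3.135, -0.001]
wrist_force: [-0.8, -0.2, 5.5]
width: 0.336
grip_force: 60.9
```

Run:
```python
from h import *
print(bot.read_state()["grip_force"])
a=np.radians(174.0);ax=np.array([np.cos(a),np.sin(a)]);seat=np.array([.608,-.2848])
go(np.r_[seat+ax*.190,.06],174.0)
```

```text
60.874589681625366
shift [  2.29 -14.4   -5.35] twist -0.1 | now [ 0.4571 -0.1242  0.0065] yaw 173.94 tz [ 0.002 -0.001 -1.   ] q6 -1.78
```

Request:
{"name": "step_arm", "arguments": {"motion": [[2, 0, 0, -1, 0], [2, 0, 0, -3, 0], [2, 0, 0, -5, 0], [2, 0.5, -2, -5.3, 0], [2, 1, -5, -5.3, 0], [2, 1.6, -8, -5.3, 0], [2, 2, -11, -5.3, 0], [2, 2.3, -13, -5.3, 0], [2, 2.3, -14.4, -5.3, 0], [2, 2.3, -14.4, -5.3, 0], [2, 2.3, -14.4, -5.3, 0]]}}

```text
time: 14.25
tool_pos: [0.4178, -0.2642, 0.0582]
tcp_rot: [-0.167, -3.137, -0.001]
wrist_force: [-0.4, -0.5, -2.2]
width: 0.337
grip_force: 59.9
```

Run:
```python
from m import *
a=np.radians(174.0);ax=np.array([np.cos(a),np.sin(a)]);seat=np.array([.608,-.2848])
go(np.r_[seat+ax*.190,.018],174.0)
shot("wrist","w3");p,d,_=shot("scene","s3")
```

```text
shift [-0.14 -0.06  4.02] twist -0.1 | now [ 0.4178 -0.2642  0.0582] yaw 173.91 tz [-0.     0.001 -1.   ] q6 -2.08
```

View pics/w3.png

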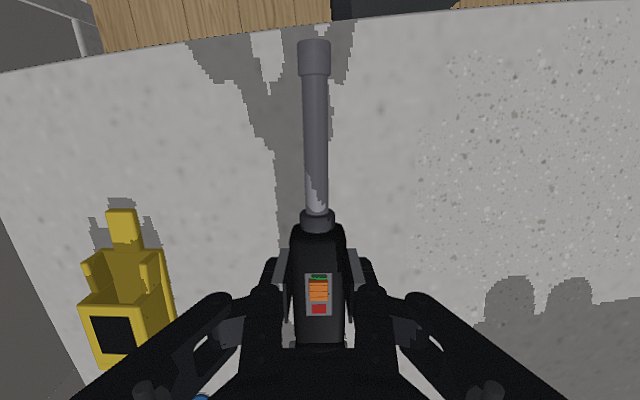

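The lighter sits centred in the jaws, with its neck straight up the picture from (318,225) to (314,45). The hand hides the charger, so I'll measure the lighter's axis from this view.

Run:
```python
from h import *
p,d,st=load("w3");P=full("wrist",d,st)
g=np.zeros(d.shape,bool)
M=R.from_rotvec(st["tcp_rot"]).as_matrix()
L=(P-st["tool_pos"])@M
res=[]
for v in range(60,345,12):
    r=L[v,285:360];z=r[:,2];k=(z<.012)&(z>-.03)&(abs(r[:,1])<.0175)
    if k.sum()>8: res.append((r[k,0].mean(),(r[k,1].min()+r[k,1].max())/2,np.ptp(r[k,1]),np.percentile(z[k],10)));
res=np.array(res);print((res*1000).round(1))
```

```text
[[ 1.038e+02 -2.400e+00  1.420e+01 -1.390e+01]
 [ 9.900e+01 -2.500e+00  1.450e+01 -1.340e+01]
 [ 9.430e+01 -2.200e+00  1.130e+01 -1.220e+01]
 [ 8.930e+01 -2.200e+00  1.140e+01 -1.210e+01]
 [ 8.420e+01 -2.300e+00  1.160e+01 -1.220e+01]
 [ 7.900e+01 -2.300e+00  1.170e+01 -1.220e+01]
 [ 7.360e+01 -2.100e+00  1.130e+01 -1.250e+01]
 [ 6.810e+01 -2.100e+00  1.160e+01 -1.190e+01]
 [ 6.250e+01 -1.900e+00  1.110e+01 -1.220e+01]
 [ 5.680e+01 -1.900e+00  1.130e+01 -1.190e+01]
 [ 5.080e+01 -2.000e+00  1.150e+01 -1.200e+01]
 [ 4.480e+01 -1.700e+00  1.110e+01 -1.200e+01]
 [ 3.850e+01 -1.700e+00  1.130e+01 -1.190e+01]
 [ 3.260e+01 -1.500e+00  1.840e+01 -1.350e+01]
 [ 2.560e+01 -1.300e+00  2.710e+01 -1.490e+01]
 [ 2.120e+01 -1.200e+00  2.870e+01 -1.690e+01]
 [ 1.440e+01 -0.000e+00  3.470e+01 -1.760e+01]
 [ 8.600e+00  2.000e-01  3.440e+01 -2.180e+01]
 [ 1.300e+00 -1.000e+00  2.880e+01 -1.840e+01]
 [-5.400e+00 -1.000e+00  2.880e+01 -2.060e+01]
 [-1.310e+01 -5.000e-01  2.870e+01 -2.130e+01]
 [-2.220e+01 -1.000e-01  2.830e+01 -1.790e+01]
 [-3.100e+01 -2.000e-01  2.910e+01 -1.750e+01]
 [-3.930e+01  1.000e-01  2.750e+01 -1.750e+01]]
```

Request:
{"name": "step_arm", "arguments": {"motion": [[2, 0, 0, 2.5, 0.6], [2, 0, 0, 4.0, 0.6], [2, 0, 0, 4.2, 0.6], [2, 0, 0, 4.2, 0.6], [2, -1, 0, 4.2, 0.6], [2, -2, 0, 4.2, 0.6], [2, -2.7, 0, 4.2, 0.6], [2, -3.2, 0, 4.2, 0.6], [2, -3.7, 0, 4.2, 0.6], [2, -4.2, 0, 4.2, 0.6], [2, -4.6, 0, 4.2, 0.6], [2, -5.0, 0, 4.2, 0.6], [2, -5.0, 0, 4.2, 0.6]]}}

```text
time: 15.65
tool_pos: [0.4682, -0.2701, 0.0164]
tcp_rot: [0.182, 3.136, -0.0]
wrist_force: [0.7, -0.5, -1.8]
width: 0.337
grip_force: 59.9
```

Run:
```python
from h import *
a=np.radians(174.0);ax=np.array([np.cos(a),np.sin(a)]);seat=np.array([.608,-.2848])
go(np.r_[seat+ax*.1025,.0145],173.4)
p,d,_=shot("scene","s4");q,_,_=shot("top","t4")
A=cv2.resize(p[215:275,330:400],None,fx=6,fy=6,interpolation=cv2.INTER_CUBIC);B=cv2.resize(q[205:285,355:415],None,fx=4.5,fy=4.5,interpolation=cv2.INTER_CUBIC)
cv2.imwrite("pics/c4.png",np.hstack([A,B[:360]])[:,:,::-1])
```

```text
shift [-3.81  0.05  0.19] twist -0.0 | now [ 0.4682 -0.2701  0.0164] yaw 173.35 tz [ 0. -0. -1.] q6 -2.02
```

View pics/c4.png

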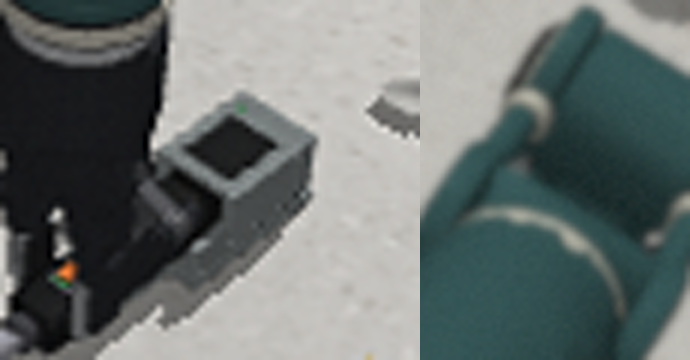

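The scene crop shows the butt between the cheeks at the pocket's mouth with no contact force. I'll go on slowly.

Request:
{"name": "step_arm", "arguments": {"motion": [[2, -0.4, 0, 0, 0], [2, -0.8, 0, 0, 0], [2, -1.2, 0, 0, 0], [2, -1.6, 0, 0, 0], [2, -2.0, 0, 0, 0], [2, -2.4, 0, 0, 0], [2, -2.8, 0, 0, 0], [2, -2.8, 0, 0, 0]]}}

```text
time: 16.55
tool_pos: [0.4962, -0.2734, 0.0164]
tcp_rot: [0.182, 3.136, -0.0]
wrist_force: [0.8, 0.1, -2.0]
width: 0.335
grip_force: 59.9
```

Request:
{"name": "step_arm", "arguments": {"motion": [[2, -0.2, 0, 0.1, 0], [2, -0.4, 0, 0.15, 0], [2, -0.6, 0, 0.15, 0], [2, -0.75, 0, 0.15, 0], [2, -0.9, 0, 0.15, 0], [2, -1.0, 0, 0.15, 0], [2, -1.05, 0, 0.15, 0], [2, -1.05, 0, 0.15, 0]]}}

```text
time: 17.35
tool_pos: [0.5037, -0.274, 0.0145]
tcp_rot: [-0.182, -3.132, -0.002]
wrist_force: [-7.1, -0.3, 3.6]
width: 0.338
grip_force: 60.5
```

Request:
{"name": "step_arm", "arguments": {"motion": [[2, -0.15, 0, -0.05, 0], [2, -0.3, 0, -0.05, 0], [2, -0.45, 0, -0.05, 0], [2, -0.45, 0, -0.05, 0]]}}

```text
time: 17.75
tool_pos: [0.5037, -0.2739, 0.0145]
tcp_rot: [-0.18, -3.123, -0.004]
wrist_force: [-20.0, -0.7, 12.0]
width: 0.335
grip_force: 61.4
```

Run:
```python
from h import *
s=bot.read_state();go([.5,-.27,.02],173.4);print(s["wrist_force"],s["torque"])
```

```text
shift [ 0.42  0.35 -0.55] twist -0.0 | now [ 0.5037 -0.2739  0.0145] yaw 173.39 tz [-0.013  0.004 -1.   ] q6 -1.99
[-19.99346874  -0.71288643  11.96617273] [-0.19064131  2.78089287 -0.25478909]
```

Request:
{"name": "step_arm", "arguments": {"motion": [[2, 0.3, 0, 0, 0], [2, 0.5, 0, 0, 0], [8.5, 0.5, 0, 0, 0], [8.5, 0.6, 0, 0, 0], [8.5, 0.6, 0, 0, 0], [8.5, 0.6, 0, 0, 0], [8.5, 0.6, 0, 0, 0], [8.5, 0.6, 0, -1, 0], [8.5, 0.6, 0, -4, 0], [8.5, 2, 0, -8, 0], [8.5, 4, 0, -12, 0], [8.5, 6, 0, -15, 0], [8.5, 7, 0, -16, 0], [8.5, 7, 0, -16, 0], [8.5, 7, 0, -16, 0]]}}

```text
time: 19.25
tool_pos: [0.4406, -0.2666, 0.1744]
tcp_rot: [-0.183, -3.136, -0.001]
wrist_force: [-1.4, -0.1, 0.1]
width: 0.995
grip_force: 0.0
```

Run:
```python
from h import *
shot("wrist","w5");go([.5,-.27,.2],173.4)
```

```text
shift [-5.96  0.33 -2.65] twist -0.1 | now [ 0.4404 -0.2663  0.1736] yaw 173.34 tz [-0.002  0.001 -1.   ] q6 -2.05
```

View pics/w5.png

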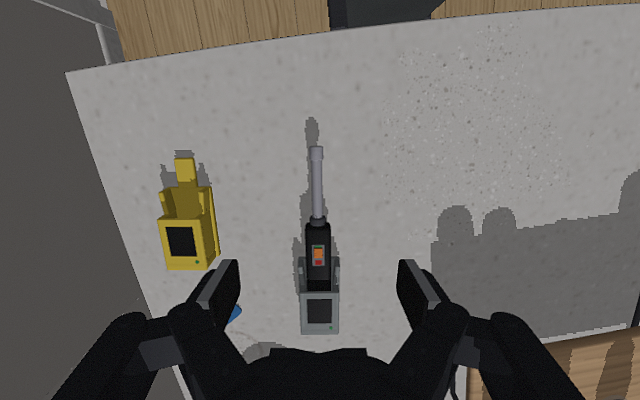

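The lighter is in the charger, nozzle pointing out, knob at (318,253), roof front edge at about row 291.

Run:
```python
from h import *
p,d,st=load("w5");P=full("wrist",d,st)
a=np.radians(174);ax=np.array([np.cos(a),np.sin(a)]);n=np.array([-ax[1],ax[0]]);seat=np.array([.608,-.2848])
S=(P[...,:2]-seat)@ax*1000;N=(P[...,:2]-seat)@n*1000;Z=P[...,2]*1000
for u in (314,318,322):
    print(u,[(v,round(S[v,u]),round(N[v,u],1),round(Z[v,u],1)) for v in list(range(143,150,2))+list(range(212,230,2))+list(range(284,298,2))+list(range(326,338,2))])
hsv=cv2.cvtColor(p,cv2.COLOR_RGB2HSV);m=np.zeros(d.shape,bool);m[240:270,308:328]=1
o=m&(hsv[...,1]>150)&(hsv[...,2]>60);
for nm,lo,hi in(("orange",8,22),("red",0,7)):
    k=o&(hsv[...,0]>=lo)&(hsv[...,0]<=hi);print(nm,k.sum(),np.percentile(S[k],[3,97]),N[k].mean(),np.median(Z[k]),P[k].mean(0))
```

```text
314 [(143, 218, np.float64(3.8), np.float64(0.8)), (145, 218, np.float64(3.6), np.float64(18.7)), (147, 217, np.float64(3.5), np.float64(27.7)), (149, 215, np.float64(3.5), np.float64(28.0)), (212, 145, np.float64(4.7), np.float64(25.0)), (214, 143, np.float64(4.7), np.float64(25.9)), (216, 140, np.float64(4.8), np.float64(25.4)), (218, 138, np.float64(4.8), np.float64(26.2)), (220, 137, np.float64(4.8), np.float64(29.3)), (222, 135, np.float64(4.8), np.float64(29.4)), (224, 132, np.float64(4.9), np.float64(28.3)), (226, 129, np.float64(5.0), np.float64(27.3)), (228, 128, np.float64(4.9), np.float64(30.5)), (284, 57, np.float64(6.1), np.float64(34.7)), (286, 55, np.float64(6.1), np.float64(34.8)), (288, 51, np.float64(6.2), np.float64(33.7)), (290, 49, np.float64(6.2), np.float64(34.6)), (292, 51, np.float64(6.1), np.float64(41.2)), (294, 48, np.float64(6.1), np.float64(41.7)), (296, 45, np.float64(6.2), np.float64(41.6)), (326, 0, np.float64(7.0), np.float64(40.4)), (328, -1, np.float64(7.0), np.float64(42.3)), (330, -6, np.float64(7.1), np.float64(40.5)), (332, -9, np.float64(7.2),
[... 2087 characters left out ...]
4(34.9)), (290, 49, np.float64(-3.4), np.float64(35.4)), (292, 51, np.float64(-3.3), np.float64(41.1)), (294, 48, np.float64(-3.3), np.float64(41.7)), (296, 44, np.float64(-3.3), np.float64(40.6)), (326, 2, np.float64(-2.9), np.float64(42.5)), (328, -3, np.float64(-2.9), np.float64(40.8)), (330, -5, np.float64(-2.9), np.float64(41.7)), (332, -9, np.float64(-2.9), np.float64(41.2)), (334, -12, np.float64(-2.8), np.float64(41.4)), (336, -53, np.float64(-3.1), np.float64(1.5))]
orange 82 [ 93.25490106 104.77199969] 1.2542102636554657 34.61637435340406 [ 0.50927436 -0.27568464  0.03463194]
red 26 [83.12019339 88.55276882] 0.7949086291144051 32.35693791535757 [ 0.52265301 -0.27662896  0.03239814]
```

Mouth-to-nozzle distance measures 166 mm, as it should when home. Next is the switch, with shut fingers.

Run:
```python
from h import *
go([.5075,-.2755,.037],174)
```

```text
shift [-6.8  -0.15 13.65] twist -0.7 | now [ 0.4404 -0.2663  0.1736] yaw 173.34 tz [-0.002  0.001 -1.   ] q6 -2.05
```

Request:
{"name": "step_arm", "arguments": {"motion": [[0, -2, 0, 0, -0.6], [0, -4.5, -0.1, 0, -0.6], [0, -6.8, -0.1, 1, -0.6], [0, -6.8, -0.1, 4, -0.6], [0, -6.8, -0.1, 8, -0.6], [0, -6.8, -0.1, 11, -0.6], [0, -6.8, -0.1, 13, -0.6], [0, -6.8, -0.1, 13.6, -0.6], [0, -6.8, -0.1, 13.6, -0.6], [0, -6.8, -0.1, 13.6, -0.6]], "force": 20}}

```text
time: 20.3
tool_pos: [0.5086, -0.2757, 0.0389]
tcp_rot: [-0.165, -3.137, -0.0]
wrist_force: [0.8, -0.5, -0.2]
width: 0.002
grip_force: 0.0
```

Request:
{"name": "step_arm", "arguments": {"motion": [[0, 0, 0, 0.1, 0], [0, 0, 0, 0.2, 0], [0, 0, 0, 0.3, 0], [0, 0, 0, 0.3, 0]]}}

```text
time: 20.7
tool_pos: [0.5083, -0.2758, 0.0366]
tcp_rot: [0.166, 3.137, -0.0]
wrist_force: [-0.1, 0.7, -0.6]
width: -0.0
grip_force: 0.0
```

Request:
{"name": "step_arm", "arguments": {"motion": [[0, 0, 0, 0.1, 0], [0, 0, 0, 0.2, 0], [0, 0, 0, 0.2, 0], [0, 0, 0, 0.2, 0]]}}

```text
time: 21.1
tool_pos: [0.5082, -0.2757, 0.0342]
tcp_rot: [-0.166, -3.137, -0.0]
wrist_force: [-0.4, 0.1, 0.4]
width: -0.001
grip_force: 0.0
```

Nearly touching; press a little further.

Request:
{"name": "step_arm", "arguments": {"motion": [[0, 0, 0, 0.05, 0], [0, 0, 0, 0.12, 0], [0, 0, 0, 0.12, 0], [0, 0, 0, 0.12, 0]]}}

```text
time: 21.5
tool_pos: [0.5089, -0.2758, 0.034]
tcp_rot: [0.166, 3.136, -0.0]
wrist_force: [-0.9, 1.5, 4.6]
width: 0.003
grip_force: 2.7
```

Request:
{"name": "step_arm", "arguments": {"motion": [[0, -0.15, 0, 0.02, 0], [0, -0.3, 0, 0.02, 0], [0, -0.5, 0, 0.02, 0], [0, -0.7, 0, 0.02, 0], [0, -0.9, 0, 0.02, 0], [0, -1.1, 0, 0.02, 0], [0, -1.3, 0, 0.02, 0], [0, -1.4, 0, 0.02, 0], [0, -1.4, 0, 0.02, 0]]}}

```text
time: 22.4
tool_pos: [0.5207, -0.2772, 0.0339]
tcp_rot: [-0.165, -3.134, -0.0]
wrist_force: [-7.3, 1.8, 11.7]
width: 0.002
grip_force: 5.8
```

Request:
{"name": "step_arm", "arguments": {"motion": [[0, 0, 0, -1, 0], [0, 0, 0, -4, 0], [0, 2, 0, -8, 0], [0, 5, 0, -12, 0], [0, 8, 0, -14, 0], [0, 8, 0, -14, 0], [0, 8, 0, -14, 0]]}}

```text
time: 23.1
tool_pos: [0.443, -0.2691, 0.1738]
tcp_rot: [0.167, 3.135, -0.002]
wrist_force: [0.2, -0.3, -0.1]
width: 0.001
grip_force: 0.0
```

Run:
```python
from h import *
p,d,st=shot("wrist","w6");go([.5,-.27,.2],174);P=full("wrist",d,st)
a=np.radians(174);ax=np.array([np.cos(a),np.sin(a)]);n=np.array([-ax[1],ax[0]]);seat=np.array([.608,-.2848])
S=(P[...,:2]-seat)@ax*1000;N=(P[...,:2]-seat)@n*1000;Z=P[...,2]*1000
hsv=cv2.cvtColor(p,cv2.COLOR_RGB2HSV);m=(abs(N)<9)&(S>75)&(S<120)&(Z>20)
o=m&(hsv[...,1]>150)&(hsv[...,2]>60)
for nm,lo,hi in(("orange",8,22),("red",0,7),("green",40,85)):
    k=o&(hsv[...,0]>=lo)&(hsv[...,0]<=hi);print(nm,k.sum(),np.percentile(S[k],[3,97]) if k.any() else "")
k=(abs(N)<5)&(Z>18);c=k&(S>190)&(S<230);print("tip",np.percentile(S[c],99.5));r=(abs(N)<12)&(Z>38.5)&(S<60);print("mouth",np.percentile(S[r],99.5),"rear",np.percentile(S[r],.5))
v,u=np.nonzero(m);v0,u0=int(v.mean()),int(u.mean());print(v0,u0)
cv2.imwrite("pics/c6.png",cv2.resize(p[v0-60:v0+90,u0-60:u0+60,::-1],None,fx=4,fy=4,interpolation=cv2.INTER_CUBIC))
```

```text
shift [-5.7   0.48 -2.72] twist -0.1 | now [ 0.4429 -0.2688  0.1728] yaw 173.93 tz [ 0.001 -0.    -1.   ] q6 -2.06
orange 0 
red 0 
green 13 [101.73937333 104.82619856]
tip 217.7698185060426
mouth 3.3564762159800723 rear -12.59591899403967
239 320
```

View pics/c6.png

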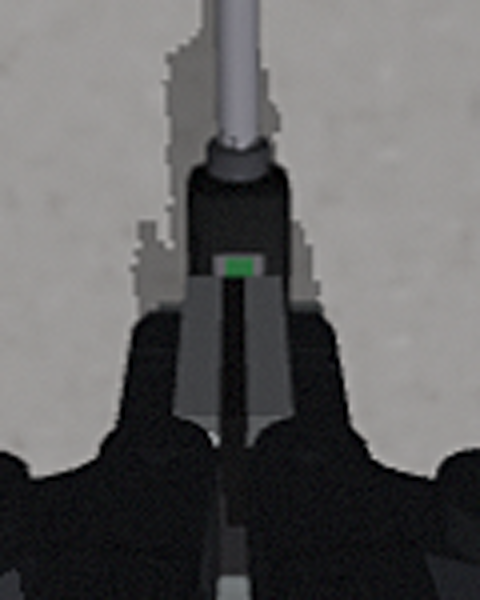

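Green is now bare in front of the knob and the shut fingers hide the rest, so I'll open them and measure again.

Request:
{"name": "step_arm", "arguments": {"motion": [[8.5, 1, 0, -3, 0], [8.5, 2, 0, -5, 0], [8.5, 2, 0, -5, 0], [8.5, 2, 0, -5, 0], [8.5, 2, 0, -5, 0], [8.5, 2, 0, -5, 0], [8.5, 2, 0, -5, 0]]}}

```text
time: 23.85
tool_pos: [0.4225, -0.2663, 0.2216]
tcp_rot: [-0.165, -3.135, -0.002]
wrist_force: [-0.4, 0.8, 0.2]
width: 0.994
grip_force: 0.0
```

Run:
```python
from h import *
p,d,st=shot("wrist","w7");P=full("wrist",d,st)
a=np.radians(174);ax=np.array([np.cos(a),np.sin(a)]);n=np.array([-ax[1],ax[0]]);seat=np.array([.608,-.2848])
S=(P[...,:2]-seat)@ax*1000;N=(P[...,:2]-seat)@n*1000;Z=P[...,2]*1000
hsv=cv2.cvtColor(p,cv2.COLOR_RGB2HSV);m=(abs(N)<9)&(S>75)&(S<120)&(Z>20)
o=m&(hsv[...,1]>140)&(hsv[...,2]>55)
for nm,lo,hi in(("orange",8,22),("red",0,7),("green",40,85)):
    k=o&(hsv[...,0]>=lo)&(hsv[...,0]<=hi);print(nm,k.sum(),np.percentile(S[k],[3,50,97]) if k.any() else "")
c=(abs(N)<5)&(Z>18)&(S>190)&(S<230);print("tip",np.percentile(S[c],99.5));r=(abs(N)<12)&(Z>38.5)&(Z<45)&(S<60);print("mouth",np.percentile(S[r],99.5),"rear",np.percentile(S[r],.5))
c=(abs(N)<10)&(Z>25)&(S>57)&(S<80);print("rear top z",np.median(Z[c]))
```

```text
orange 56 [83.05228575 90.52773412 96.25541636]
red 3 [82.45602683 82.678896   83.13133854]
green 14 [101.89093033 103.67232259 105.55870745]
tip 217.2286796645767
mouth 51.124809956361 rear -10.98433656848844
rear top z 31.84976460365388
```

```bash
python3 -c "
from workcell import bot
print(bot.finish_job())"
```

```text
the job is handed in; nothing more can be done
None
```

The lighter is back on its charger and the job is handed in at about 24 s: butt against a firm stop in the pocket, nozzle pointing out, and the switch drawn about 9 mm to locked. I never went near the mug, jars and shaker, though I took no final picture of them.

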